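# Set the inspection light's iris and lock it

## Task

With the fingers only, gently push the brass pin of the inspection light's iris lever round its arc until its white pointer stands at the red scale mark. Then push the black lock lever behind the ring round to the left (anticlockwise from above), as far as it goes or nearly so, to lie along the back of the ring, leaving the iris at the mark. Do not pinch or grasp anything, and leave the white cap, the green board and the clear tape where they lie.

Things in the scene. Friction and masses are not known exactly. Their poses are not given: they have to be found in the camera images.
- iris_base: Grey round inspection light bolted to the table, foot 156 mm across and 18 mm high, with a 34 mm wide ear at its rear right that carries the lock. Origin: centre of its underside; x points to its rear, y to its left, z up. Its top is 42 mm high apart from the two upright pins (98 mm). Pushing it or its levers with more than 25 N is too much.
- iris_axis (a point): Point on the vertical axis of the iris ring, 70 mm above the table.
- iris (a joint): Angle of the aluminium iris ring with its lever, rad. 0: lever straight to the front (-x of iris_base); it grows clockwise seen from above, so that at positive values the lever points to front left (+y of iris_base), at negative ones to front right. Stops at -1.2 and 1.2. About 1 N at the pin turns it, and it stays where it is left.
- iris_pin (a point): On the axis of the iris lever's upright brass pin, 70 mm above the table and 60 mm from iris_axis. The pin is 10 mm thick and stands free from 42 to 98 mm above the table. A thin white pointer sticks out from the lever's foot beyond the pin to 78 mm from the axis. The point's x axis points from the pin to the iris axis.
- scale_ring: Fixed black ring with white marks round the iris, 168 mm across, top 30 mm high, concentric with iris_base. Origin: centre, at table height. Its -x axis points from the centre through the red mark. White marks every 10 degrees to either side.
- red_mark (a point): Middle of the red mark on the scale ring, 75 mm from the iris axis, 31 mm high. The mark is 4 mm wide and 16 mm long, radial.
- lock (a joint): Angle of the black lock lever, rad. 0: fully open, pointing to the rear (+x of iris_base); it grows anticlockwise seen from above. Stop at 1.6 rad, where it points to the left (+y of iris_base), along the back of the ring: closed. About 1.3 N at its pin turns it, and it stays where it is left. It does not act on the ring.
- lock_axis (a point): Point on the lock lever's vertical pivot, 70 mm above the table.
- lock_pin (a point): On the axis of the lock lever's upright black pin, 70 mm above the table and 38 mm from lock_axis. The pin is 10 mm thick and stands free from 44 to 98 mm above the table.
- lens_cap: Loose white turned cap, 84 mm across, 34 mm high, lying in front left of the light. Origin: centre of its underside.
- pcb_green: Loose green circuit board, 52x69x8 mm, lying in front right of the light. Origin: centre of its underside.
- tape_clear: Loose roll of clear tape, 56 mm across, 18 mm high, lying in front of the light. Origin: centre of its underside.

How it is judged:
By the outcome, as a careful person would: the job done as asked, in the order asked, and still so for the second after the job is handed in, with the robot touching nothing.
It also fails if it takes over 64 s, if anything falls off the work surface, if the arm or the gripper's body presses on something with over 40 N, if the wrist force passes 120 N, or if a joint passes its speed limit or range.

## Robot

A 6-joint arm with a two-finger parallel gripper is mounted at the origin on a cart in front of the work surface, level with it; the furniture and walls round the work are solid. World frame = base frame: x ahead of the robot, y to its left, z up, the work surface at z = 0. Lengths are in m, angles in degrees, forces in N, time in s.
With the tool pointing down it reaches from about 0.325 to 0.85 m from the base axis. Payload 15.5 kg.
Tool frame: the origin (TCP) lies at the very end of the fingers, on their centre line; the grasp point (between the pads) lies arm.grip_depth behind it (arm.grip_depth is the distance from the TCP to the grasp point, in m); z points along the fingers, y is the line along which they close (so a half turn about z gives the same grasp; the last joint's range is limited). The gripper opens to 91 mm and grips with 3 to 60 N. Pads are 32 mm wide; open, the fingers measure 118 mm over their backs; the gripper's body (76 mm by 178 mm) begins 60 mm behind the grasp point.
Start: joints at [-71.591, 28.281, 77.091, -0, 74.628, -5.472], TCP at [0.253, -0.571, 0.214] pointing down, gripper open.
Joint ranges: [-166.48, 166.48], [-47.26, 123.95], [12.59, 153.08], [-70.14, 250.14], [6.76, 159.57], [-176.63, 176.63]. Speed limits (degrees/s): [108.29, 108.29, 147.25, 172.46, 172.46, 172.46].

## Interface

Orientations are given as a 3x3 rotation matrix whose columns are the frame's x, y, z axes.
In Python, from rig import arm gives the robot as it stands. Calls block until the motion is done:
- arm.move_to(position, orientation): joint-space move of the TCP to a pose.
- arm.move_l(position, orientation=None, feed=0.15): straight line of the TCP; orientation=None keeps the orientation; feed is the mean speed in m/s.
- arm.move_joints(angles): joint-space move.
- arm.grip(opening): finger opening in m; the grip force is fixed at half the most; returns when the fingers have stopped.
- arm.sleep(seconds).
- arm.solve_ik(position, orientation): joint angles nearest the present ones, or None.
- arm.snapshot(name): name is "side" or "top" or "wrist"; returns the picture (420x560x3 uint8, red, green, blue); there is no depth.
- arm.get_calibration(name): a dict with "intrinsics" (3x3 intrinsics, pixels), "cam_to_world" (4x4, takes a point from camera to world coordinates). Camera axes: x right, y down, z forward; pixel columns grow to the right and rows downward; lengths in m; the calibration is good to about 2 mm. A picture is of the moment at which its call begins: read the wrist's pose just before it. get_calibration takes no time and is no camera call; for the wrist camera it gives the pose at the moment of the call.
A pose or a line that the arm cannot do raises arm.Unreachable and nothing moves.
- arm.sign_off(): hands the job in; it is judged then, once.
Readings, each from a call of its own:
- arm.current_t(): time.
- arm.current_joint_positions(): joint angles.
- arm.current_dq(): joint speeds.
- arm.current_tau(): joint torques, N m.
- arm.current_ee_pos(): TCP position.
- arm.current_tool_rot(): TCP orientation.
- arm.current_force(): force on the tool from outside, world axes, zero at the start.
- arm.current_torque(): the same for the moment, N m.
- arm.current_width(): finger opening in m.
- arm.current_grasp_force(): force on a finger pad.
Only numpy, scipy, OpenCV 4.12 (cv2) and the standard library are available. Lean on these libraries where they do the work, as an engineer would, in place of code of your own. Each camera call takes 0.05 s, during which the arm holds its last target. There are 200 camera calls.

## Working session

There is one attempt and no reset: what is moved stays moved. The work goes in short steps, each a Python script; the robot and the scene stay as the last script left them, time stands still between calls to the robot, and variables do not carry over. Pictures are saved under pics/ and viewed, at most 10 in all, crops included, and the job is handed in when it is done.

```bash
mkdir -p pics; python3 - <<'E'
from rig import arm
import cv2,numpy as np
for n in("top","side"):
    im=arm.snapshot(n); cv2.imwrite(f"pics/{n}0.png",im[:,:,::-1])
    c=arm.get_calibration(n); print(n,c["intrinsics"].tolist(),np.round(c["cam_to_world"],4).tolist())
print(arm.current_t(),arm.grip_depth,arm.current_tool_rot())
E
```

```text
top [[421.2622403045335, 0.0, 281.2779754492123], [0.0, 421.2622403045335, 201.68017545256384], [0.0, 0.0, 1.0]] [[0.0264, -0.997, 0.0729, 0.444], [-0.9993, -0.0245, 0.0266, -0.1472], [-0.0248, -0.0736, -0.997, 0.9363], [0.0, 0.0, 0.0, 1.0]]
side [[453.0734122934577, 0.0, 280.273073003074], [0.0, 453.0734122934577, 213.90516670728485], [0.0, 0.0, 1.0]] [[0.9974, 0.0247, -0.067, 0.5615], [0.0705, -0.493, 0.8671, -0.8815], [-0.0116, -0.8697, -0.4935, 0.4907], [0.0, 0.0, 0.0, 1.0]]
0.1 0.0188 [[ 9.14398797e-01  4.04814461e-01 -3.04129968e-04]
 [ 4.04814550e-01 -9.14398219e-01  1.03767833e-03]
 [ 1.41971293e-04 -1.07196805e-03 -9.99999415e-01]]
```

View pics/top0.png

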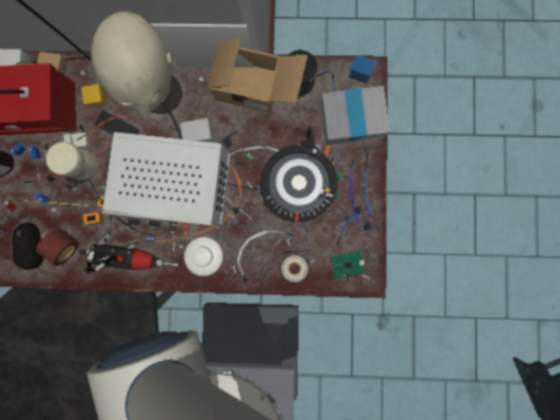

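View pics/side0.png

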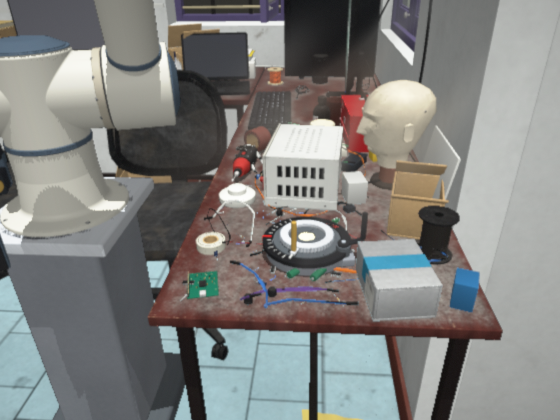

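```bash
python3 - <<'E'
import cv2,numpy as np
a=cv2.imread("pics/top0.png")[120:240,240:360]; b=cv2.imread("pics/side0.png")[190:290,240:380]
a=cv2.resize(a,None,fx=4,fy=4,interpolation=cv2.INTER_CUBIC)[:, :320+80]
b=cv2.resize(b,(400,480) if 0 else (400,286),interpolation=cv2.INTER_CUBIC)
c=np.zeros((480,800,3),np.uint8); c[:,:400]=a; c[:286,400:]=b
cv2.imwrite("pics/crop.png",cv2.convertScaleAbs(c,alpha=1.5))
E
```

```text
(no output)
```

View pics/crop.png

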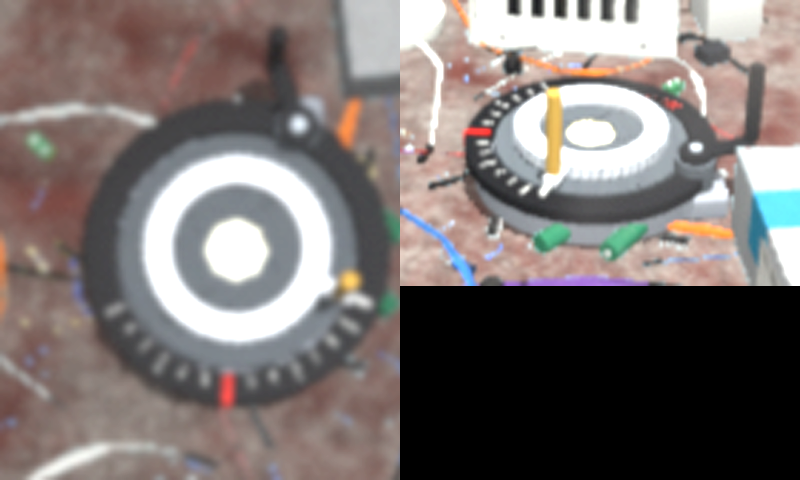

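```bash
cat > h.py <<'E'
from rig import arm
import cv2,numpy as np
def ray(n,uv,c=None):
    c=c or arm.get_calibration(n); T=c["cam_to_world"]
    d=T[:3,:3]@np.linalg.solve(c["intrinsics"],[uv[0],uv[1],1.]); return T[:3,3],d/np.linalg.norm(d)
def plane(n,uv,z,c=None):
    o,d=ray(n,uv,c); return o+d*(z-o[2])/d[2]
def tri(u,v,n1="top",n2="side"):
    o1,d1=ray(n1,u);o2,d2=ray(n2,v)
    s=np.linalg.lstsq(np.c_[d1,-d2],o2-o1,rcond=None)[0]
    a,b=o1+s[0]*d1,o2+s[1]*d2; return (a+b)/2,np.linalg.norm(a-b)
E
python3 - <<'E'
from h import *
np.set_printoptions(precision=4,suppress=True)
C=plane("top",(298.75,183.2),.03);R=plane("top",(296.75,217.5),.031);P=plane("top",(327.25,190.2),.098)
L=plane("top",(309.2,129.5),.098);A=plane("top",(314.2,151),.045)
for k,v in dict(C=C,R=R,P=P,L=L,A=A).items(): print(k,v)
d=lambda a,b:np.linalg.norm((a-b)[:2])
print("R-C .075?",d(R,C),"P-C .060?",d(P,C),"L-A .038?",d(L,A))
# side crop: u=240+(u-400)*.35, v=190+v*.35
s=lambda u,v:(240+(u-400)*.35,190+v*.35)
print("pin",tri((327.25,190.2),s(553,90)),"lock",tri((309.2,129.5),s(757,66)))
print("instr",tri((212,224),(268,165)),tri((212,224),(333,160)),"greybox",tri((388,133),(433,265)),"carton",tri((305,62),(443,168)),"spool",tri((300,67),(439,215)))
E
```

```text
C [ 0.5513 -0.1597  0.03  ]
R [ 0.477  -0.1572  0.031 ]
P [ 0.5305 -0.2159  0.098 ]
L [ 0.6527 -0.1773  0.098 ]
A [ 0.6195 -0.1909  0.045 ]
R-C .075? 0.07434723676032318 P-C .060? 0.05989210658463526 L-A .038? 0.03590257678596185
pin (array([ 0.5316, -0.2159,  0.0975]), np.float64(0.002084790632566607)) lock (array([ 0.6552, -0.1774,  0.0955]), np.float64(0.0035572386527193607))
instr (array([0.4623, 0.0123, 0.1016]), np.float64(0.010273248317257655)) (array([0.531 , 0.0047, 0.1203]), np.float64(0.1483967344599795)) greybox (array([ 0.6931, -0.3432,  0.0994]), np.float64(0.08756627494820006)) carton (array([ 0.7712, -0.1653,  0.176 ]), np.float64(0.020548907919864006)) spool (array([ 0.7899, -0.1561,  0.0831]), np.float64(0.003658571339500778))
```

```bash
cat >> h.py <<'E'
np.set_printoptions(precision=4,suppress=True)
Rz=lambda x:np.array([[x[0],x[1],0],[x[1],-x[0],0],[0,0,-1.]]).T.T
def pose(c,r,phi,cw,gap,z):
    """pusher behind a pin at radius r, angle phi (deg); cw=+1 clockwise; gap from pin surface"""
    p=np.radians(phi); t=cw*np.array([np.sin(p),-np.cos(p)])
    q=np.array(c[:2])+r*np.array([np.cos(p),np.sin(p)])-t*(.021+gap)
    return np.array([*q,z]),np.array([[t[0],t[1],0],[t[1],-t[0],0],[0,0,-1.]])
def save(n,f):
    cv2.imwrite(f,arm.snapshot(n)[:,:,::-1])
E
python3 - <<'E'
from h import *
C=(.5513,-.1597)
arm.grip(0)
arm.move_to(*pose(C,.06,-110,1,.015,.2))
print(arm.current_t(),arm.current_joint_positions(),arm.current_width())
arm.move_l(pose(C,.06,-110,1,.015,.057)[0],feed=.12)
f0=np.array(arm.current_force())
for phi,g in [(-110,.004),(-114,0)]+[(-110-k,0) for k in (10,18,26,34,42,50,58)]:
    arm.move_l(*pose(C,.06,phi,1,g,.057),feed=.04); print(phi,np.array(arm.current_force())-f0)
arm.move_l(pose(C,.06,-168,1,.012,.057)[0],feed=.1)
arm.move_l(pose(C,.06,-168,1,.03,.2)[0],feed=.2)
print(arm.current_t())
arm.wc=0
save("wrist","pics/w1.png");save("top","pics/t1.png")
c=arm.get_calibration("wrist");print(c["intrinsics"][0],c["cam_to_world"])
E
```

```text
3.1583 [-27.7012  27.7458  80.4598  -0.0105  71.7884 -97.5901] 0.0006907864847255892
-110 [0.3341 1.4036 0.0228]
-114 [ 0.5121 -0.3506 -1.6576]
-120 [ 1.1185 -0.2386 -0.8049]
-128 [ 0.2019  1.3763 -0.8497]
-136 [ 0.8743  0.3939 -0.8634]
-144 [ 0.4536  0.2235 -0.6898]
-152 [ 0.3463  0.8457 -0.9639]
-160 [ 0.1923  0.4009 -0.451 ]
-168 [ 0.3321  0.0496 -1.3245]
8.9833
[351.2609   0.     281.7813] [[ 0.9782  0.2019  0.0492  0.4882]
 [ 0.2078 -0.9469 -0.2455 -0.1527]
 [-0.003   0.2503 -0.9682  0.3705]
 [ 0.      0.      0.      1.    ]]
```

View pics/w1.png

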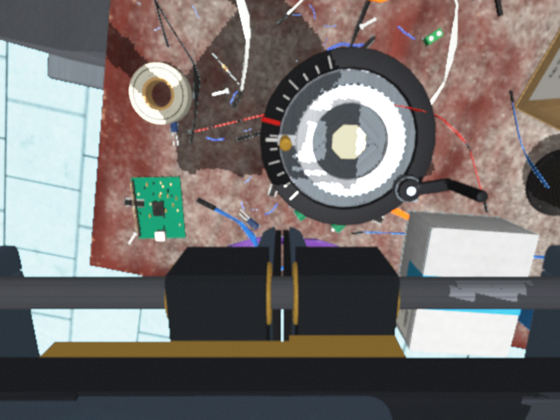

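```bash
python3 - <<'E'
from h import *
a=cv2.imread("pics/w1.png")
h=cv2.cvtColor(a,cv2.COLOR_BGR2HSV); m=(((h[...,0]<8)|(h[...,0]>172))&(h[...,1]>170)&(h[...,2]>130)).astype(np.uint8)
n,l,s,c=cv2.connectedComponentsWithStats(m)
for i in range(1,n):
    if s[i,4]>12: print(s[i],c[i])
cv2.imwrite("pics/w1c.png",cv2.resize(a[35:235,250:500],None,fx=3,fy=3,interpolation=cv2.INTER_CUBIC))
E
```

```text
[261 117  19   9  91] [270.1868 120.7802]
```

View pics/w1c.png

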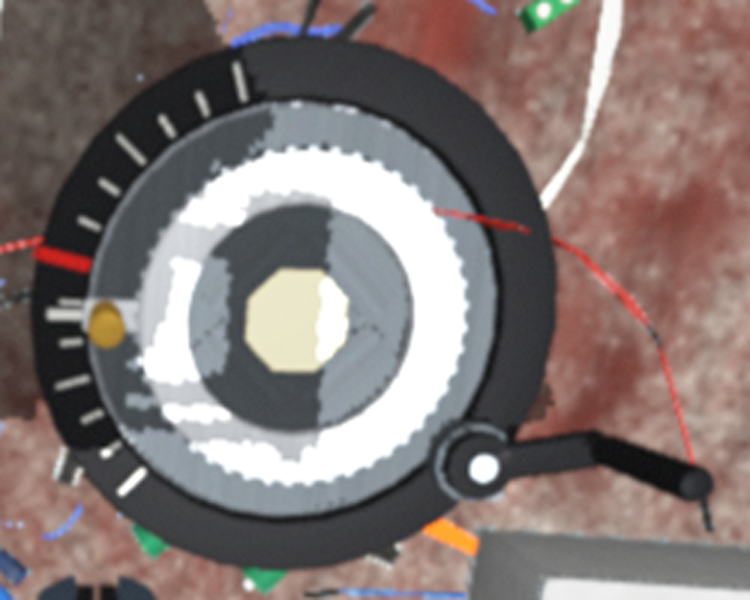

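```bash
python3 - <<'E'
from h import *
c=arm.get_calibration("wrist")
g=lambda u,v,z:plane("wrist",(250+u/3,35+v/3),z,c)[:2]
C=g(292,303,.03);R=g(62,259,.031);Q=g(65,314,.036);P=g(107,319,.098);A=g(483,468,.047);L=g(696,482,.098)
for k,v in dict(C=C,R=R,Q=Q,P=P,A=A,L=L).items(): print(k,v,np.hypot(*(v-C)),np.degrees(np.arctan2(*(v-C)[::-1])))
print(np.hypot(*(L-A)),np.degrees(np.arctan2(*(L-A)[::-1])))
E
```

```text
C [ 0.5513 -0.1552] 0.0 0.0
R [ 0.4774 -0.157 ] 0.07386221191502851 -178.53612337621058
Q [ 0.4818 -0.1731] 0.07171276526467672 -165.53115896016305
P [ 0.4937 -0.1683] 0.059042965047622645 -167.13958272942426
A [ 0.6192 -0.1915] 0.07708643037617578 -28.149858921315513
L [ 0.6546 -0.1773] 0.10567476601314017 -12.101792048892591
0.0381077065115939 21.899110856285333
```

```bash
cat >> h.py <<'E'
C=(.5513,-.1597)
def push(angs,z=.057):
    a0=angs[0]
    arm.move_l(*pose(C,.06,a0,1,.012,z),feed=.15)
    for a in angs: arm.move_l(*pose(C,.06,a,1,0,z),feed=.04)
    arm.sleep(.2); print(arm.current_force(),arm.current_ee_pos()-pose(C,.06,a,1,0,z)[0])
    arm.move_l(pose(C,.06,a,1,.012,z)[0],feed=.1)
    arm.move_l(pose(C,.06,a,1,.035,.2)[0],feed=.2)
E
python3 - <<'E'
from h import *
push([-166,-173,-179.5])
print(arm.current_t()); arm.sleep(.1)
c=arm.get_calibration("wrist"); a=arm.snapshot("wrist"); cv2.imwrite("pics/w2.png",a[:,:,::-1])
u=c["intrinsics"]@np.linalg.inv(c["cam_to_world"])[:3]@[.478,-.158,.035,1]; u=(u[:2]/u[2]).astype(int); print(u)
x,y=np.maximum(u-50,0); print(x,y); np.save("c2.npy",c["cam_to_world"])
cv2.imwrite("pics/w2c.png",cv2.resize(a[y:y+100,x:x+100,::-1],None,fx=6,fy=6,interpolation=cv2.INTER_CUBIC))
E
```

```text
[-0.7804 -0.6195  0.1119] [ 0.     -0.0002 -0.    ]
12.6583
[268 132]
218 82
```

View pics/w2c.png

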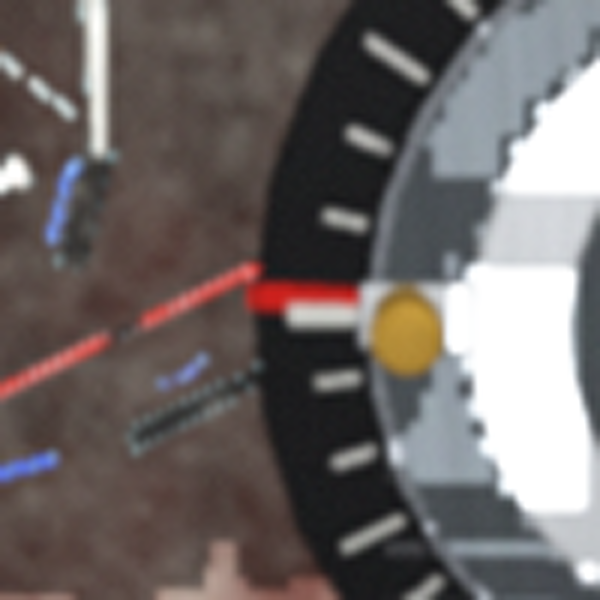

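```bash
python3 - <<'E'
from h import *
a=cv2.imread("pics/w2.png"); h=cv2.cvtColor(a,cv2.COLOR_BGR2HSV)
m=((h[...,0]<8)|(h[...,0]>172))&(h[...,1]>170)&(h[...,2]>130); m[:, :260]=0; m[:,278:]=0; m[:120]=0;m[145:]=0
v,u=np.nonzero(m); print(u.mean(),v.mean(),len(u))
w=(h[...,1]<60)&(h[...,2]>140); w2=np.zeros_like(w); w2[130:139,266:277]=w[130:139,266:277]; v2,u2=np.nonzero(w2); print(u2.mean(),v2.mean(),len(u2))
c=arm.get_calibration("wrist"); print(c["cam_to_world"][:3,3])
c["cam_to_world"]=np.load("c2.npy")
ang=lambda p:np.degrees(np.arctan2(p[1]+.158,p[0]-.5513))%360
print(ang(plane("wrist",(u.mean(),v.mean()),.031,c)),[ang(plane("wrist",(u2.mean(),v2.mean()),z,c)) for z in(.031,.036,.042)])
E
```

```text
266.1320754716981 130.67924528301887 53
271.0 134.0 33
[ 0.491  -0.1453  0.3706]
178.64316018199216 [np.float64(180.97799629745214), np.float64(180.81531521112623), np.float64(180.61908732179222)]
```

```bash
python3 - <<'E'
from h import *
push([-178,-181.6])
print(arm.current_t()); arm.sleep(.1)
c=arm.get_calibration("wrist"); a=arm.snapshot("wrist"); cv2.imwrite("pics/w3.png",a[:,:,::-1])
u=c["intrinsics"]@np.linalg.inv(c["cam_to_world"])[:3]@[.478,-.158,.035,1]; u=(u[:2]/u[2]).astype(int)
x,y=np.maximum(u-30,0); print(x,y)
cv2.imwrite("pics/w3c.png",cv2.resize(a[y:y+60,x:x+60,::-1],None,fx=8,fy=8,interpolation=cv2.INTER_CUBIC))
E
```

```text
[-1.0977  0.2172 -0.2693] [-0.     -0.0002 -0.    ]
15.9667
238 105
```

View pics/w3c.png

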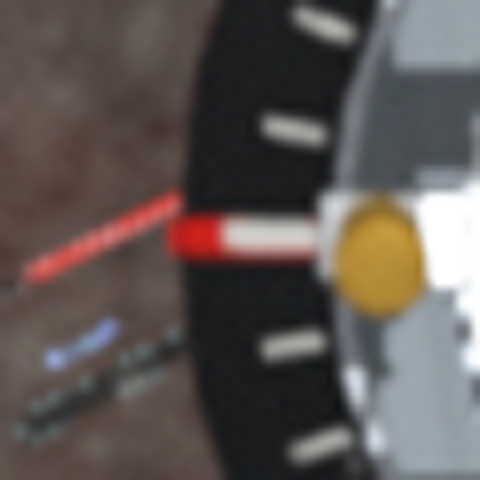

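```bash
python3 - <<'E'
from h import *
c=arm.get_calibration("wrist"); c["cam_to_world"]=np.array([[ 0.9782,0.2019,0.0492,0.4882],[0.2078,-0.9469,-0.2455,-0.1527],[-0.003,0.2503,-0.9682,0.3705],[0,0,0,1]])
def tr(a,b):
    (o1,d1),(o2,d2)=a,b; s=np.linalg.lstsq(np.c_[d1,-d2],o2-o1,rcond=None)[0]; p,q=o1+s[0]*d1,o2+s[1]*d2; return (p+q)/2,np.linalg.norm(p-q)
w=ray("wrist",(410,211.7),c); print(tr(w,ray("top",(328,140))),tr(w,ray("side",(358,245))),tri((328,140),(358,245)))
for z in(.05,.07,.09): print(z,plane("wrist",(410,211.7),z,c),plane("wrist",(500,217.),z,c))
t=cv2.imread("pics/t1.png")
x=cv2.imread("pics/side0.png")[190:320,330:490]; y=t[70:190,280:400]
o=np.zeros((480,800,3),np.uint8); o[:325,:400]=cv2.resize(x,(400,325),interpolation=2); o[:400,400:]=cv2.resize(y,(400,400),interpolation=2)
cv2.imwrite("pics/box.png",cv2.convertScaleAbs(o,alpha=1.4))
E
```

```text
(array([ 0.6648, -0.2279, -0.0487]), np.float64(0.0007914045135662789)) (array([ 0.6361, -0.2106,  0.0455]), np.float64(0.02073618393413391)) (array([ 0.6431, -0.219 ,  0.0553]), np.float64(0.002845789109958253))
0.05 [ 0.623  -0.2104  0.05  ] [ 0.7077 -0.1977  0.05  ]
0.07 [ 0.6146 -0.2068  0.07  ] [ 0.694  -0.1949  0.07  ]
0.09 [ 0.6062 -0.2032  0.09  ] [ 0.6803 -0.1921  0.09  ]
```

View pics/box.png

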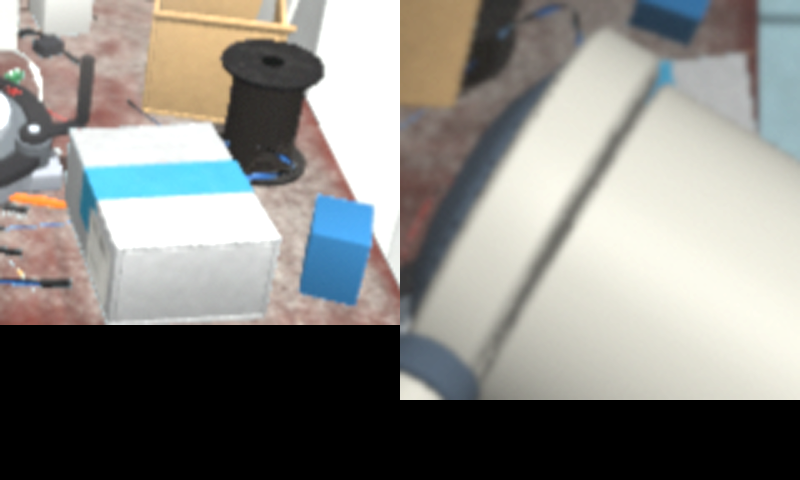

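```bash
python3 - <<'E'
from h import *
A=(.619,-.1912); z=.071
P=lambda a,g,zz=z:pose(A,.038,a,-1,g,zz)
arm.move_l(np.array(arm.current_ee_pos())+[0,0,.03],feed=.2)
arm.move_to(*P(22,.012,.2)); arm.move_l(P(22,.012)[0],feed=.1)
f0=np.array(arm.current_force()); print(arm.current_t(),f0)
a=22; g=.0
arm.move_l(*P(22,0),feed=.03)
while a<130:
    a+=8 if a<86 else 2
    arm.move_l(*P(a,0),feed=.04 if a<90 else .02)
    f=np.array(arm.current_force())-f0; n=np.linalg.norm(f)
    if a>80 or n>3: print(a,f,n)
    if n>7: break
print(arm.current_t(),arm.current_ee_pos())
arm.move_l(P(a,.015)[0],feed=.1); arm.move_l(P(a,.03,.2)[0],feed=.2)
arm.sleep(.1);print(arm.current_t())
save("wrist","pics/w4.png")
np.save("c4.npy",arm.get_calibration("wrist")["cam_to_world"])
E
```

```text
18.6 [-0.0278  0.2146  0.0033]
86 [ 0.1445 -0.1527 -0.065 ] 0.22011484806606074
88 [-0.4212 -1.5069 -0.4708] 1.6339881686588675
90 [ 1.2687 -0.526   0.0583] 1.3746213289904101
92 [ 0.5746 -1.9777 -0.2533] 2.0750214219553635
94 [ 0.301  -0.1698 -0.2026] 0.40055307708278937
96 [ 1.1472 -0.8552  0.7083] 1.5966294771964726
98 [ 2.0677 -0.763   0.1717] 2.210633191041542
100 [ 6.4171 -0.4594 -2.9622] 7.082770223717978
23.3 [ 0.6342 -0.1502  0.0712]
24.5
```

View pics/w4.png

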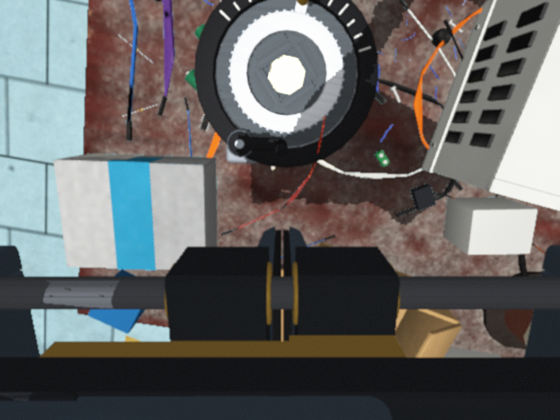

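```bash
python3 - <<'E'
from h import *
arm.move_to(*pose(C,.06,-181.6,1,.035,.24)); arm.sleep(.2)
a=arm.snapshot("wrist")
cv2.imwrite("pics/w5.png",cv2.resize(a[60:240,220:460,::-1],None,fx=3.3,fy=3.3,interpolation=2)); print(arm.current_t())
E
```

```text
26.2417
```

View pics/w5.png

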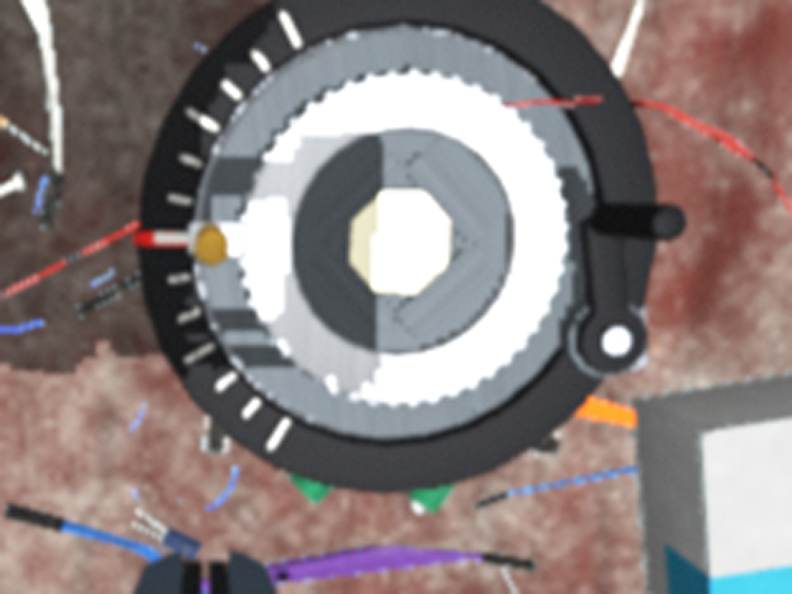

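The white pointer at (170,239) sits on the red mark at (145,239). The lock lever runs along the back of the ring, from (615,340) to (595,220), and the tool is clear of everything.

```bash
python3 -c "
from rig import arm
print(arm.sign_off())"
```

```text
the job is handed in; nothing more can be done
None
```

The iris pointer stands at the red mark to within about half a degree, the lock lever was then pushed to its stop along the back of the ring, and I handed the job in at about 26 s with the robot touching nothing.

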